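# Brush out the portioner's measuring pot between batches

### The arm

A 6-joint arm with a two-finger parallel gripper is mounted at the origin on the work surface. World frame = base frame: x ahead of the robot, y to its left, z up, the work surface at z = 0. Lengths are in m, angles in degrees, forces in N, time in s.
With the tool pointing down it reaches from about 0.25 to 0.725 m from the base axis. Payload 9.7 kg.
Tool frame: the origin (TCP) lies between the finger pads; the fingertips stand bot.tcp_to_tips ahead of it and the grasp point (between the pads) lies 2 mm behind it (bot.tcp_to_tips is the distance from the TCP to the fingertips, in m); z points along the fingers, y is the line along which they close (so a half turn about z gives the same grasp; the last joint's range is limited). The gripper opens to 85 mm and grips with 20 to 120 N. Pads are 22 mm wide; open, the fingers measure 114 mm over their backs; the gripper's body (76 mm by 85 mm) begins 54 mm behind the grasp point. The pads swing forward as they close: fully open they stand 13 mm farther back than shut.
Start: joints at [0, 4.979, 10.078, 95.1, 0, 90], TCP at [0.55, -0, 0.248] pointing down, gripper open.
Joint ranges: [-179.16, 179.16], [-48.56, 103.87], [-65.8, 70.77], [-126.05, 130.52], [-82.76, 87.17], [-180, 180]. Speed limits (degrees/s): [127.2, 127.2, 147.25, 180, 180, 180].

### API

Orientations are given as [roll, pitch, yaw] about the fixed x, y, z axes, in that order (R = Rz(yaw) Ry(pitch) Rx(roll)).
In Python, from workcell import sensors, camera, camera_params, bot gives the robot as it stands.
- The arm moves only by the tool apply_moves, never from a script. Its argument "motion" is a list of rows, each an object with "jaw": the opening, from -1 (shut) to 1 (fully open); "xyz": the shift along the tool's x, y, z in mm, a list of three; "twist": the turn about the tool's z in rad. A call has 1 to 5 rows; each row is the pose to reach, as a shift and turn from the pose commanded when the call began, along the tool's axes at that moment; what a row does not reach only later rows make up. A row lasts 1/8 s, in which the tool goes at most 62.5 mm and 10.7 degrees, less where a joint would pass 70% of its speed; a pose out of reach is approached as far as the arm can. A call with a gripper value outside its range is refused whole. The fingers move at their own pace and stop on an object; "grip_force" is the grip in N (left out, the last holds). Time passes only in rows, so rows that repeat a pose let the fingers close. It gives the time, the measured TCP pose, the force, the opening and the grip force at its end, in the units of the state.
- sensors.get_obs(): the state, without advancing time (a new reading comes with each control period).
- camera(name): name is "scene" or "side" or "wrist"; returns (picture, depth): 400x640x3 uint8, red, green, blue; 400x640 float32, m along the optical axis (not along the pixel's ray), 0 where there is no reading.
- camera_params(name): a dict with "mtx" (3x3 intrinsics, pixels), "rvec" (rotation vector, rad) and "tvec" (3), from world to camera coordinates, as OpenCV has them. Camera axes: x right, y down, z forward; pixel columns grow to the right and rows downward; lengths in m; the calibration is good to about 2 mm. The wrist camera is an equidistant fisheye: a pixel r from the principal point sees the ray r / f radians off the axis. A picture is of the moment at which its call begins: read the wrist's pose just before it. camera_params takes no time and is no camera call; for the wrist camera it gives the pose at the moment of the call.
- bot.job_done(): hands the job in; it is judged then, once.
The state is a dict: "time": time; "q": joint angles; "qd": joint speeds; "joint_efforts": joint torques, N m; "ee_pos": TCP position; "tcp_rot": TCP orientation; "wrist_force": force on the tool from outside, world axes, zero at the start; "torque": the same for the moment, N m; "opening": finger opening in m; "grasp_force": force on a finger pad.
Only numpy, scipy, OpenCV 4.12 (cv2) and the standard library are available. Lean on these libraries where they do the work, as an engineer would, in place of code of your own. Each camera call takes 0.05 s, during which the arm holds its last target. There are 200 camera calls.

### The job

Put the portioning machine in its cleaning position by throwing its lever into the notch with the blue tag, then take the brush out of its orange jar and, leaving the lever at blue, brush out the steel measuring pot: two strokes right down to the bottom, with the bristles pulled up to the rim after each. Set the brush back down, upright on the bottom of its orange jar, without dropping it in, and only then throw the lever into the notch with the green tag, ready to run. Leave the white beaker, the tubs of nuts and the little sample jar where they are, and the orange jar standing.

Things in the scene. Friction and masses are not known exactly. Their poses are not given: they have to be found in the camera images.
- lever (a joint): angle of the lever about its vertical pivot, rad; 0 = first notch (white tag), the other three notches at 0.45, 0.90 and 1.35; grows as the lever swings counter-clockwise seen from above. A spring detent pulls it into the nearest notch (up to about 6 N at the handle to get past the ridge between notches); it stays in a notch when released
- pivot (a point): point on the lever's vertical pivot axis, on the round grey hub, 70 mm above the table
- lever_grip (a point): middle of the grip part of the lever's handle: an upright black round post, 18 mm diameter, orange cap, 130 mm from the pivot axis, standing free from 30 mm below this point to 26 mm above it; it moves with the lever in a level arc. The flat steel lever arm (16 mm wide) lies beneath it
- lever_pointer (a point): point on the lever's centre line 168 mm from the pivot axis, just past its black pointer tip; it lies over a tag's centre when the lever is in that tag's notch
- tag_blue: blue disc, 24 mm diameter, 3 mm thick, flat on the aluminium index sector beside one of the notches (0.45, 0.90 or 1.35 rad: which one varies): cleaning position. Origin: centre of its underside
- tag_green: green disc, same size, beside another of these notches: run position. Origin: centre of its underside
- tag_red: red disc, same size, beside the remaining one: not used here. Origin: centre of its underside
- pot_in (a point): centre of the inner floor of the measuring pot: an upright open steel cylinder, inside diameter 64 mm, wall 4 mm, 95 mm deep, fixed on the machine in front of a steel drum with a blue cap (its axis 102 mm behind the pot's, its top level with the rim). z up
- pot_rim (a point): centre of the pot's mouth, at rim height, 112 mm above the table
- brush: pot brush, 205 mm long, 140 g, standing upright in its jar at the start: white bristle head 40 mm diameter from 0 to 50 mm, steel rod 8 mm diameter to 130 mm, yellow round handle 20 mm diameter from 130 to 205 mm. Origin: centre of the flat end of the bristle head; z runs up along the handle
- brush_grip (a point): point on the brush axis in the middle of the yellow handle, 165 mm above the brush's origin
- jar: orange round jar for the brush, 58 mm outside diameter, 50 mm inside, 95 mm tall, 600 g, loose on the table. Origin: centre of its underside
- jar_in (a point): centre of the jar's inner floor, 5 mm above its underside; z up
- beaker: white empty beaker, 58 to 66 mm diameter, 85 mm tall, a bystander; origin: centre of underside
- tub_a: open clear tub of nuts, 104 mm diameter, 75 mm tall, a bystander; origin: centre of underside
- tub_b: clear tub of nuts with a flat grey lid, 108 mm diameter, 80 mm tall, a bystander; origin: centre of underside
- sample: small capped sample jar standing on the machine's base, 36 mm diameter, 60 mm tall, a bystander; origin: centre of underside
Mind the look-alikes: they are no part of the job. What is meant by the brush is not turquoise, and is the larger of those in its own colour.

How it is judged:
By the outcome, as a careful person would: the job done as asked, in the order asked, and still so for the second after the job is handed in, with the robot touching nothing.
It also fails if it takes over 72 s, if anything falls off the work surface, if the arm or the gripper's body presses on something with over 40 N, if the wrist force passes 120 N, or if a joint passes its speed limit or range.

## Working session

There is one attempt and no reset: what is moved stays moved. The work goes in short steps, Python scripts to look and compute and a tool call to move; the robot and the scene stay as the last step left them, time stands still between calls to the robot, and variables do not carry over. Pictures are saved under pics/ and viewed, at most 10 in all, crops included, and the job is handed in when it is done.

Besides the shell and the picture viewer there is one more tool, called after "Call:" by a JSON object that holds its "method" and its "body", one argument or row to a line. apply_moves: Moves the arm, as the interface text tells. Its arguments: {"type":"object","properties":{"motion":{"type":"array","items":{"type":"object","properties":{"jaw":{"type":"number"},"xyz":{"type":"array","items":{"type":"number"}},"twist":{"type":"number"}}}},"grip_force":{"type":"number"}},"required":["motion"]}

```bash
mkdir -p pics; cat > h.py <<'E'
import numpy as np,cv2
from workcell import sensors,camera,camera_params,bot
def snap(n,f=None):
    p=camera_params(n);im,d=camera(n)
    if f: cv2.imwrite('pics/'+f,cv2.cvtColor(im,cv2.COLOR_RGB2BGR))
    np.savez('/tmp/%s.npz'%n,im=im,d=d,**{k:np.array(p[k],float) for k in('mtx','rvec','tvec')})
    return im,d,p
def ray(p,u,v,fish=False):
    K=np.array(p['mtx'],float);x=(u-K[0,2])/K[0,0];y=(v-K[1,2])/K[1,1]
    if fish:
        r=np.hypot(x,y);s=np.sin(r)/max(r,1e-9);c=np.array([x*s,y*s,np.cos(r)])
    else: c=np.array([x,y,1.])
    R=cv2.Rodrigues(np.array(p['rvec'],float))[0];t=np.array(p['tvec'],float).ravel()
    return -R.T@t,R.T@c
def onz(p,u,v,z,fish=False):
    o,r=ray(p,u,v,fish);return o+r*(z-o[2])/r[2]
def at(p,d,u,v):
    o,r=ray(p,u,v);return o+r*d[int(v),int(u)]
def cross(a,b):
    (o1,r1),(o2,r2)=a,b
    A=np.stack([r1,-r2],1);s=np.linalg.lstsq(A,o2-o1,rcond=None)[0]
    x,y=o1+r1*s[0],o2+r2*s[1];return (x+y)/2,np.linalg.norm(x-y)
E
python3 - <<'E'
from h import *
for n in('scene','side'):
    im,d,p=snap(n,n+'0.png');print(n,ray(p,320,200))
print(sensors.get_obs(),bot.tcp_to_tips)
E
```

```text
scene (array([1.31346706, 0.11272136, 1.45612326]), array([-0.51428889, -0.0307804 , -0.85716984]))
side (array([-0.17417472,  0.78601927,  0.99845087]), array([ 0.54595315, -0.52749147, -0.65098364]))
{'time': 0.1, 'q': array([6.54824217e-04, 5.00720259e+00, 1.00392043e+01, 9.50995180e+01,
       1.78554938e-03, 9.00017160e+01]), 'qd': array([ 0.04381615, -0.0576415 ,  0.07213691, -0.02171054,  0.01706772,
       -0.01933193]), 'joint_efforts': array([ 5.47294949e-04, -5.21561801e+01,  4.65652657e+01,  1.59993977e-02,
       -1.19309320e-06, -5.24902489e-06]), 'ee_pos': array([5.49814956e-01, 1.46356222e-05, 2.47662997e-01]), 'tcp_rot': array([-1.79932484e+02, -1.78352602e-03,  8.99989367e+01]), 'wrist_force': array([ 0.05146351, -0.55489655, -0.27603131]), 'torque': array([0.01028765, 0.00224181, 0.03086684]), 'grasp_force': 0.0, 'opening': 0.08520233733814439} 0.017
```

View pics/scene0.png

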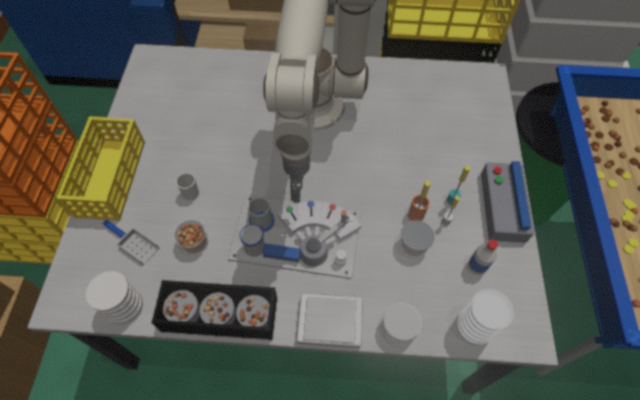

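View pics/side0.png

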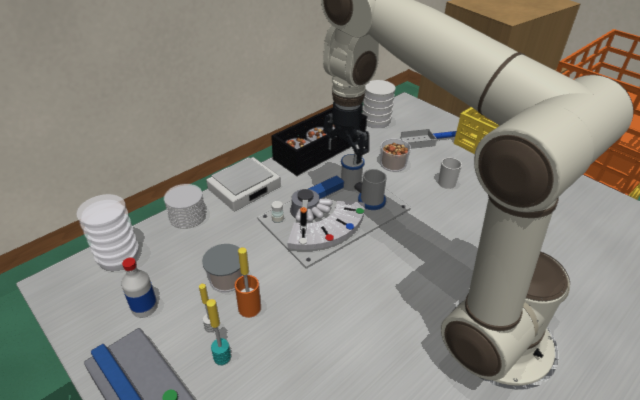

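The scene view shows the machine around (300,235), with tags at (290,210) green, (311,204) blue and (333,207) red. The orange jar and brush are at (419,207). The side view shows the lever post at (303,220), the orange jar at (248,296) and two cylinders at (352,170) and (373,187). I'll zoom in on both.

```bash
python3 - <<'E'
from h import *
a=cv2.imread('pics/scene0.png')[165:285,220:470];b=cv2.imread('pics/side0.png')[140:370,190:420]
cv2.imwrite('pics/c1.png',cv2.resize(a,None,fx=3.2,fy=3.2,interpolation=cv2.INTER_CUBIC))
cv2.imwrite('pics/c2.png',cv2.resize(b,None,fx=2.6,fy=2.6,interpolation=cv2.INTER_CUBIC))
for n in('scene','side'):
    z=np.load('/tmp/%s.npz'%n);im=z['im'];d=z['d'];h=cv2.cvtColor(im,cv2.COLOR_RGB2HSV)
    for c,lo,hi in(('blue',100,125),('green',45,75),('red',174,180),('redlo',0,4),('orange',5,16),('yellow',20,32),('turq',80,95)):
        m=cv2.inRange(h,(lo,120,60),(hi,255,255))
        k,_,st,ce=cv2.connectedComponentsWithStats(m)
        for i in range(1,k):
            u,v=ce[i]
            if st[i,4]>=8 and ((220<u<480 and 160<v<285) if n=='scene' else (180<u<420 and 140<v<370)):
                print(n,c,st[i],ce[i].round(1),at(z,d,u,v).round(3))
E
```

```text
scene blue [264 245  36  15 334] [282.  251.8] [ 0.671 -0.046  0.048]
scene orange [413 196   8  11  35] [415.6 199.5] [0.461 0.383 0.076]
scene orange [415 197  13  21  95] [421.5 209.1] [0.506 0.398 0.093]
scene yellow [461 167   8  14  44] [464.6 172.7] [0.417 0.521 0.187]
scene yellow [422 182   8  15  42] [425.3 187.8] [0.491 0.391 0.197]
scene yellow [453 197   6  10  20] [455.2 201.2] [0.501 0.495 0.146]
scene turq [450 191   4   6  19] [451.8 193.7] [0.413 0.513 0.052]
side blue [342 163  21   7  50] [351.7 166.8] [ 0.626 -0.121  0.104]
side blue [310 176  34  22 376] [328.  186.2] [ 0.655 -0.049  0.048]
side blue [359 193   3   9  16] [359.7 197.4] [ 0.569 -0.105  0.025]
side blue [365 197  20  13  79] [375.  205.7] [ 0.512 -0.114  0.021]
side blue [346 224   8   5  34] [349.5 225.9] [0.487 0.026 0.043]
side green [356 209   8   4  24] [359.5 210.5] [ 0.51  -0.039  0.048]
side redlo [326 234   7   7  39] [328.9 236.8] [0.493 0.103 0.045]
side orange [ 125  105  208  107 1978] [204.8 168.4] [ 1.892 -0.273 -0.688]
side orange [297 138   8   7  30] [300.6 140.5] [ 0.892 -0.142  0.06 ]
side orange [287 140   7   7  34] [290.4 142.8] [ 0.895 -0.098  0.069]
side orange [384 143  23  12 152] [395.4 149.1] [ 0.63  -0.344  0.067]
side orange [300 207   7   6  32] [303.  209.6] [0.558 0.142 0.127]
side orange [234 275  26  42 785] [247.6 296.3] [0.454 0.409 0.08 ]
side yellow [238 248  10  27 201] [242.9 260.8] [0.47  0.401 0.185]
side yellow [199 284  20  44 352] [209.6 306.4] [0.4   0.531 0.204]
side turq [211 338  19  27 355] [220.7 351.8] [0.395 0.53  0.045]
```

View pics/c1.png

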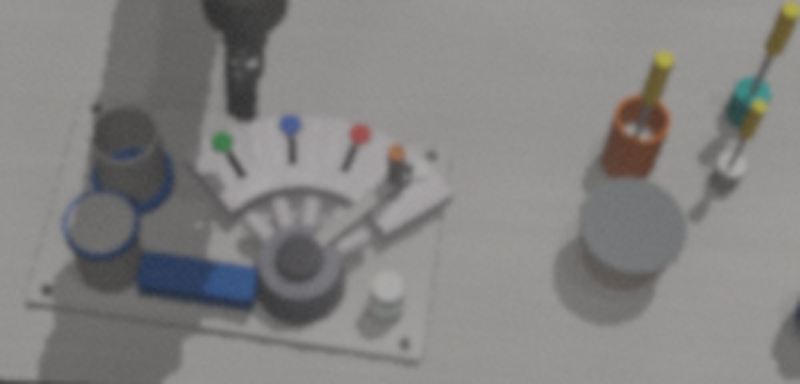

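View pics/c2.png

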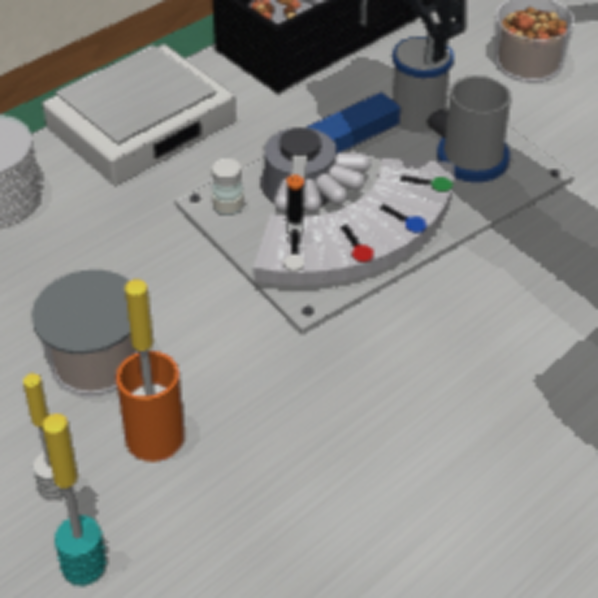

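```bash
python3 - <<'E'
from h import *
S=np.load('/tmp/scene.npz');D=np.load('/tmp/side.npz')
def cloud(z):
    v,u=np.mgrid[0:400,0:640];K=z['mtx'];d=z['d']
    c=np.stack([(u-K[0,2])/K[0,0]*d,(v-K[1,2])/K[1,1]*d,d],-1).reshape(-1,3)
    R=cv2.Rodrigues(z['rvec'])[0];w=(c-z['tvec'].ravel())@R
    return w[d.ravel()>0],z['im'].reshape(-1,3)[d.ravel()>0]
P=[cloud(S),cloud(D)]
from scipy.optimize import least_squares
def circ(n,c0,R,zlo,zhi,r0=None):
  for i,(w,im) in enumerate(P):
    m=(np.hypot(*(w[:,:2]-c0).T)<R)&(w[:,2]>zlo)&(w[:,2]<zhi);q=w[m]
    if len(q)<4: print(n,i,'few',len(q));continue
    f=least_squares(lambda a:np.hypot(q[:,0]-a[0],q[:,1]-a[1])-(a[2] if r0 is None else r0),[*c0,.03],loss='soft_l1',f_scale=.002)
    print(n,'view',i,len(q),f.x.round(4),'mean',q.mean(0).round(4),'z99',np.percentile(q[:,2],98).round(4))
circ('pot',(.51,-.11),.055,.1,.12,.034)
circ('jar',(.465,.408),.04,.085,.1,.027)
circ('handle',(.475,.40),.04,.14,.2,.01)
circ('cap',(.556,.142),.03,.11,.14,.009)
circ('hub',(.65,.046),.07,.06,.11)
def cen(z,lo,hi,box):
    h=cv2.cvtColor(z['im'],cv2.COLOR_RGB2HSV);u0,v0,u1,v1=box
    m=np.zeros(h.shape[:2],np.uint8);m[v0:v1,u0:u1]=cv2.inRange(h,(lo,60,50),(hi,255,255))[v0:v1,u0:u1]
    M=cv2.moments(m,True);return M['m10']/M['m00'],M['m01']/M['m00'],M['m00']
T={}
for n,a,b,bs,bd in(('blue',100,130,(305,198,318,210),(344,222,356,231)),('green',35,85,(284,204,295,214),(354,206,366,214)),('red',0,8,(327,202,340,212),(324,231,335,243)),('cap',3,20,(339,209,349,217),(298,206,309,213)),('handletop',20,34,(420,180,432,199),(237,246,250,278))):
    s=cen(S,a,b,bs);d=cen(D,a,b,bd)
    x=cross(ray(S,*s[:2]),ray(D,*d[:2]));print(n,s,d,x[0].round(4),round(x[1],4));T[n]=x[0]
u=T['blue'],T['red'],T['green']
c=(T['red']-T['green'])[:2];c/=np.linalg.norm(c);dr=np.array([-c[1],c[0]])
print('chord',c,'dir',dr,'piv',(T['blue'][:2]-.168*dr),(T['blue'][:2]+.168*-dr))
E
```

```text
pot view 0 71 [ 0.5464 -0.1326  0.03  ] mean [ 0.5263 -0.1256  0.1092] z99 0.1164
pot view 1 94 [ 0.5033 -0.0927  0.03  ] mean [ 0.5258 -0.1157  0.1073] z99 0.1136
jar view 0 53 [0.4801 0.3953 0.03  ] mean [0.4742 0.4016 0.0931] z99 0.0998
jar view 1 150 [0.4755 0.3953 0.03  ] mean [0.4688 0.4029 0.0918] z99 0.0969
handle view 0 69 [0.4803 0.3949 0.03  ] mean [0.4875 0.3925 0.171 ] z99 0.1977
handle view 1 155 [0.4795 0.3937 0.03  ] mean [0.4726 0.3979 0.1709] z99 0.1987
cap view 0 42 [0.5579 0.1425 0.03  ] mean [0.5608 0.143  0.1262] z99 0.1367
cap view 1 62 [0.5563 0.1419 0.03  ] mean [0.554  0.1451 0.1242] z99 0.1334
hub view 0 522 [0.6475 0.0547 0.0307] mean [0.6522 0.056  0.0701] z99 0.0825
hub view 1 402 [0.6441 0.0575 0.0269] mean [0.6417 0.0595 0.0692] z99 0.0801
blue (310.2142857142857, 203.5, 28.0) (349.44, 225.8, 50.0) [0.4843 0.0298 0.0472] 0.0002
green (289.0, 209.0, 23.0) (359.43589743589746, 210.43589743589743, 39.0) [ 0.5108 -0.04    0.0469] 0.0002
red (332.0769230769231, 206.3846153846154, 26.0) (328.8979591836735, 237.0, 49.0) [0.4907 0.1049 0.0475] 0.0005
cap (343.5, 212.5, 20.0) (303.0, 209.5, 38.0) [0.5575 0.1425 0.1282] 0.0002
handletop (425.3296703296703, 188.16483516483515, 91.0) (243.02542372881356, 260.5762711864407, 236.0) [0.4777 0.3956 0.1754] 0.0001
chord [-0.13717322  0.99054708] dir [-0.99054708 -0.13717322] piv [0.65072684 0.05284643] [0.65072684 0.05284643]
```

Call:
{"method": "apply_moves", "body": {
  "motion": [
    {"xyz": [50, 3, 0], "twist": -0.18, "jaw": 1},
    {"xyz": [100, 6, 0], "twist": -0.36, "jaw": 1},
    {"xyz": [142.5, 7.5, 20], "twist": -0.54, "jaw": 1},
    {"xyz": [142.5, 7.5, 40], "twist": -0.7, "jaw": 0.2},
    {"xyz": [142.5, 7.5, 40], "twist": -0.8, "jaw": 0.2}
  ]
}}

```text
time: 0.72
ee_pos: [0.5566, 0.1431, 0.2058]
tcp_rot: [-179.8, -0.1, 136.2]
wrist_force: [0.7, 0.4, -0.0]
opening: 0.0523
grasp_force: 0.0
```

```bash
python3 - <<'E'
from h import *
o=sensors.get_obs();print(o['ee_pos'],o['tcp_rot'],o['q'],o['opening'])
im,d,p=snap('wrist','w1.png');print(ray(p,320,200,True),p['mtx'])
S=np.load('/tmp/scene.npz');D=np.load('/tmp/side.npz')
print('pot',onz(S,259.7,206.6,.112),onz(D,374.2,177.7,.112),cross(ray(S,259.7,206.6),ray(D,374.2,177.7)))
E
```

```text
[0.55659185 0.14307733 0.20582096] [-1.79810955e+02 -1.13111549e-01  1.36153236e+02] [ 1.44178138e+01  7.92461309e+00  8.57976125e+00  9.08754247e+01
 -3.23786312e-03  5.82643978e+01] 0.052349774570253804
(array([0.50875641, 0.189544  , 0.33200062]), array([ 0.18346395, -0.16945238, -0.96831135])) [[309.70691629   0.         317.73071162]
 [  0.         309.70691629 204.41114113]
 [  0.           0.           1.        ]]
pot [ 0.54579301 -0.12813442  0.112     ] [ 0.53598431 -0.12461361  0.112     ] (array([ 0.54136081, -0.1301401 ,  0.10547141]), np.float64(0.001969291136431615))
```

View pics/w1.png

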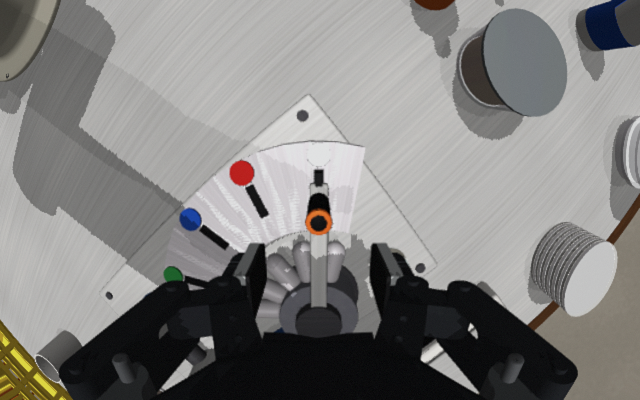

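The wrist view shows the post's cap at (319,222), squarely between the fingers at (250,260) and (385,260), with the blue tag at (190,219). I'll descend, grip and swing to blue.

Call:
{"method": "apply_moves", "body": {
  "motion": [
    {"xyz": [0, 0, 50], "jaw": 0.2},
    {"xyz": [0, 0, 103], "jaw": 0.2},
    {"xyz": [0, 0, 103], "jaw": -1},
    {"xyz": [0, 0, 103], "jaw": -1},
    {"xyz": [0, 0, 103], "jaw": -1}
  ],
  "grip_force": 30
}}

```text
validation failed for argument at $.mo...
```

Call:
{"method": "apply_moves", "body": {
  "motion": [
    {"xyz": [0, 0, 0], "jaw": -1},
    {"xyz": [0, 0, 0], "jaw": -1}
  ]
}}

```text
validation failed for argument at $.mo...
```

Call:
{"method": "apply_moves", "body": {
  "motion": [
    {"xyz": [-2.1, -23.3, 0], "twist": -0.18, "jaw": -1},
    {"xyz": [-8.3, -45.8, 0], "twist": -0.36, "jaw": -1},
    {"xyz": [-18.5, -66.8, 0], "twist": -0.54, "jaw": -1},
    {"xyz": [-32.3, -85.7, 0], "twist": -0.72, "jaw": -1},
    {"xyz": [-49.2, -101.8, 0], "twist": -0.9, "jaw": -1}
  ]
}}

```text
time: 1.4
ee_pos: [0.5216, 0.0344, 0.2084]
tcp_rot: [-180.0, 0.0, -172.4]
wrist_force: [0.1, 0.7, 0.7]
opening: -0.0002
grasp_force: 0.0
```

Call:
{"method": "apply_moves", "body": {
  "motion": [
    {"xyz": [0, 0, 0], "jaw": -1},
    {"xyz": [0, 0, 0], "jaw": -1},
    {"xyz": [0, 0, 0], "jaw": -1}
  ]
}}

```text
validation failed for argument at $.mo...
```

Those calls were refused because some rows had no twist. Only the free-air arc ran, so nothing was touched. I'll go back above the post and repeat, with every field given.

Call:
{"method": "apply_moves", "body": {
  "motion": [
    {"xyz": [-2.1, 23.3, 0], "twist": 0.18, "jaw": 0.2},
    {"xyz": [-8.3, 45.8, 0], "twist": 0.36, "jaw": 0.2},
    {"xyz": [-18.5, 66.8, 0], "twist": 0.54, "jaw": 0.2},
    {"xyz": [-32.3, 85.7, 0], "twist": 0.72, "jaw": 0.2},
    {"xyz": [-49.2, 101.8, 0], "twist": 0.9, "jaw": 0.2}
  ],
  "grip_force": 30
}}

```text
time: 2.02
ee_pos: [0.5578, 0.1432, 0.2084]
tcp_rot: [180.0, 0.0, 135.4]
wrist_force: [0.6, -0.4, -0.1]
opening: 0.0516
grasp_force: 0.0
```

Call:
{"method": "apply_moves", "body": {
  "motion": [
    {"xyz": [0, 0, 0], "twist": 0, "jaw": 0.2},
    {"xyz": [0, 0, 0], "twist": 0, "jaw": 0.2}
  ]
}}

```text
time: 2.28
ee_pos: [0.5572, 0.1421, 0.2082]
tcp_rot: [-180.0, -0.0, 136.0]
wrist_force: [-0.2, -0.5, 0.4]
opening: 0.0507
grasp_force: 0.0
```

Call:
{"method": "apply_moves", "body": {
  "motion": [
    {"xyz": [0, 0, 50], "twist": 0, "jaw": 0.2},
    {"xyz": [0, 0, 104], "twist": 0, "jaw": 0.2},
    {"xyz": [0, 0, 104], "twist": 0, "jaw": 0.2},
    {"xyz": [0, 0, 104], "twist": 0, "jaw": -1},
    {"xyz": [0, 0, 104], "twist": 0, "jaw": -1}
  ],
  "grip_force": 30
}}

```text
time: 2.9
ee_pos: [0.5587, 0.1425, 0.1074]
tcp_rot: [179.8, 0.1, 135.8]
wrist_force: [-1.7, -2.3, 9.6]
opening: 0.0173
grasp_force: 29.0
```

Call:
{"method": "apply_moves", "body": {
  "motion": [
    {"xyz": [0, 0, 0], "twist": 0, "jaw": -1},
    {"xyz": [0, 0, 0], "twist": 0, "jaw": -1},
    {"xyz": [0, 0, 0], "twist": 0, "jaw": -1}
  ]
}}

```text
time: 3.28
ee_pos: [0.5586, 0.1424, 0.1074]
tcp_rot: [179.8, 0.1, 135.8]
wrist_force: [-1.8, -2.3, 5.8]
opening: 0.0174
grasp_force: 29.0
```

Call:
{"method": "apply_moves", "body": {
  "motion": [
    {"xyz": [-2.1, -23.3, 0], "twist": -0.18, "jaw": -1},
    {"xyz": [-8.3, -45.8, 0], "twist": -0.36, "jaw": -1},
    {"xyz": [-18.5, -66.8, 0], "twist": -0.54, "jaw": -1},
    {"xyz": [-32.3, -85.7, 0], "twist": -0.72, "jaw": -1},
    {"xyz": [-49.2, -101.8, 0], "twist": -0.9, "jaw": -1}
  ]
}}

```text
time: 3.9
ee_pos: [0.5233, 0.0348, 0.1074]
tcp_rot: [180.0, 0.3, -172.2]
wrist_force: [7.5, 8.6, 0.6]
opening: 0.0174
grasp_force: 29.6
```

Call:
{"method": "apply_moves", "body": {
  "motion": [
    {"xyz": [0, 0, 0], "twist": 0, "jaw": -1},
    {"xyz": [0, 0, 0], "twist": 0, "jaw": -1},
    {"xyz": [0, 0, 0], "twist": 0, "jaw": -1}
  ]
}}

```text
time: 4.28
ee_pos: [0.5232, 0.0355, 0.1074]
tcp_rot: [-180.0, 0.3, -172.8]
wrist_force: [-1.5, -0.8, 9.5]
opening: 0.0176
grasp_force: 30.3
```

Call:
{"method": "apply_moves", "body": {
  "motion": [
    {"xyz": [0, 0, 0], "twist": 0, "jaw": 0.2},
    {"xyz": [0, 0, 0], "twist": 0, "jaw": 0.2},
    {"xyz": [0, 0, -60], "twist": 0, "jaw": 0.2},
    {"xyz": [0, 0, -120], "twist": 0, "jaw": 0.2},
    {"xyz": [0, 0, -160], "twist": 0, "jaw": 0.2}
  ]
}}

```text
time: 4.9
ee_pos: [0.5221, 0.0353, 0.2674]
tcp_rot: [-180.0, 0.1, -172.6]
wrist_force: [0.5, 0.4, -0.1]
opening: 0.0515
grasp_force: 0.0
```

Call:
{"method": "apply_moves", "body": {
  "motion": [
    {"xyz": [0, 50, 0], "twist": 0, "jaw": 0.2},
    {"xyz": [0, 100, 0], "twist": 0, "jaw": 0.2},
    {"xyz": [0, 150, 0], "twist": 0, "jaw": 0.2},
    {"xyz": [0, 200, 0], "twist": 0, "jaw": 0.2},
    {"xyz": [-1, 250, 0], "twist": 0, "jaw": 0.2}
  ]
}}

```text
time: 5.52
ee_pos: [0.4902, 0.2849, 0.2644]
tcp_rot: [180.0, 0.0, -172.6]
wrist_force: [0.6, -0.4, 0.3]
opening: 0.0515
grasp_force: 0.0
```

```bash
python3 - <<'E'
from h import *
o=sensors.get_obs();print(o['time'],o['ee_pos'],o['tcp_rot'],o['opening'])
im,d,p=snap('wrist');si,ds,ps=snap('side');sc,dd,pc=snap('scene')
a=cv2.resize(sc[170:270,225:345],None,fx=3.3,fy=3.3,interpolation=2);a=cv2.copyMakeBorder(a,0,0,0,640-a.shape[1],0)
out=np.vstack([cv2.resize(im,None,fx=.9,fy=.9)[:, :],cv2.resize(a,(576,230))])
cv2.imwrite('pics/w2.png',cv2.cvtColor(out,cv2.COLOR_RGB2BGR))
h=cv2.cvtColor(im,cv2.COLOR_RGB2HSV)
for c,lo,hi in(('orange',3,16),('yellow',20,34)):
    k,_,st,ce=cv2.connectedComponentsWithStats(cv2.inRange(h,(lo,120,60),(hi,255,255)))
    for i in range(1,k):
        if st[i,4]>80: print(c,st[i],ce[i].round(1),onz(p,*ce[i],.1,True).round(3),onz(p,*ce[i],.21,True).round(3))
E
```

```text
5.525 [0.49019003 0.2849361  0.26444258] [ 1.79999509e+02  1.02752293e-02 -1.72644559e+02] 0.05148175838200873
orange [ 382  156   70   64 2166] [413.9 183.5] [0.47  0.378 0.1  ] [0.452 0.34  0.21 ]
orange [ 79 192  13  17 170] [ 84.9 199.9] [0.534 0.008 0.1  ] [0.492 0.109 0.21 ]
orange [  9 323  20  20 172] [ 19.2 332.4] [ 0.841 -0.268  0.1  ] [ 0.683 -0.062  0.21 ]
yellow [ 550  145   62   31 1234] [581.1 159.5] [0.403 0.605 0.1  ] [0.411 0.481 0.21 ]
yellow [ 431  196   58   50 1479] [460.4 220.3] [0.501 0.44  0.1  ] [0.472 0.378 0.21 ]
yellow [501 215  39  31 560] [520.6 229.9] [0.504 0.527 0.1  ] [0.473 0.432 0.21 ]
```

View pics/w2.png

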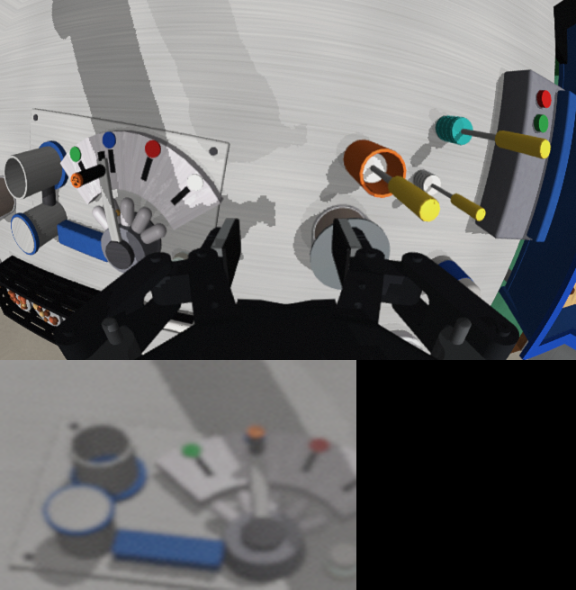

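The lever pointer is at the blue tag (109,140). The brush handle top is at (430,209) in this view, which is (478,232) in the full image. Next I'll locate the handle from two views.

```bash
python3 - <<'E'
from h import *
W=np.load('/tmp/wrist.npz');D=np.load('/tmp/side.npz');S=np.load('/tmp/scene.npz')
print('top',onz(W,478,232,.21,True))
h=cv2.cvtColor(D['im'],cv2.COLOR_RGB2HSV)
m=cv2.inRange(h,(20,100,60),(34,255,255));m[:,:232]=0;m[:,256:]=0;m[:244]=0;m[280:]=0
v,u=np.nonzero(m);print('side handle',u.mean(),v.min(),v.max())
for r in (v.min()+2,v.max()-2): print(r,u[v==r].mean(),at(D,D['d'],u[v==r].mean(),r))
tu=u[v<=v.min()+4].mean();print('cross top',cross(ray(W,478,232,True),ray(D,tu,v.min()+2)))
# wrist: lower end of the handle (rod joint) and jar mouth
print('low',onz(W,393/.9,178/.9,.135,True))
k=cv2.inRange(cv2.cvtColor(W['im'],cv2.COLOR_RGB2HSV),(3,120,150),(16,255,255))
print('jarmouth',onz(W,382/.9,172/.9,.095,True),onz(S,421,203,.095))
E
```

```text
top [0.4784978  0.39414308 0.21      ]
side handle 242.86511627906978 247 274
249 241.5 [0.48242212 0.39304848 0.20815908]
272 244.0 [0.47125547 0.40061363 0.14549841]
cross top (array([0.47870595, 0.39380936, 0.21111257]), np.float64(0.00115678867708148))
low [0.47388715 0.39009148 0.135     ]
jarmouth [0.47670046 0.39275183 0.095     ] [0.48445788 0.3966278  0.095     ]
```

Call:
{"method": "apply_moves", "body": {
  "motion": [
    {"xyz": [-1, 55, 0], "twist": 0, "jaw": 0.2},
    {"xyz": [-2, 111, 0], "twist": 0, "jaw": 0.2},
    {"xyz": [-2, 111, 0], "twist": 0, "jaw": 0.2},
    {"xyz": [-2, 111, 45], "twist": 0, "jaw": 0.2},
    {"xyz": [-2, 111, 95], "twist": 0, "jaw": 0.2}
  ]
}}

```text
time: 6.3
ee_pos: [0.4792, 0.3925, 0.1692]
tcp_rot: [180.0, 0.1, -172.7]
wrist_force: [0.2, 0.7, 0.0]
opening: 0.0514
grasp_force: 0.0
```

Call:
{"method": "apply_moves", "body": {
  "motion": [
    {"xyz": [0, 0, 0], "twist": 0, "jaw": 0.2},
    {"xyz": [0, 0, 0], "twist": 0, "jaw": -1},
    {"xyz": [0, 0, 0], "twist": 0, "jaw": -1},
    {"xyz": [0, 0, 0], "twist": 0, "jaw": -1},
    {"xyz": [0, 0, 0], "twist": 0, "jaw": -1}
  ],
  "grip_force": 45
}}

```text
time: 6.92
ee_pos: [0.4794, 0.3942, 0.1726]
tcp_rot: [179.9, 0.3, -172.6]
wrist_force: [-0.0, -1.4, 7.6]
opening: 0.0187
grasp_force: 44.1
```

Call:
{"method": "apply_moves", "body": {
  "motion": [
    {"xyz": [0, 0, -30], "twist": 0, "jaw": -1},
    {"xyz": [0, 0, -70], "twist": 0, "jaw": -1},
    {"xyz": [0, 0, -110], "twist": 0, "jaw": -1},
    {"xyz": [0, 0, -155], "twist": 0, "jaw": -1},
    {"xyz": [0, -20, -155], "twist": 0, "jaw": -1}
  ]
}}

```text
time: 7.55
ee_pos: [0.4816, 0.3747, 0.3292]
tcp_rot: [179.8, 0.4, -172.5]
wrist_force: [1.1, 0.7, -2.0]
opening: 0.0188
grasp_force: 44.4
```

Call:
{"method": "apply_moves", "body": {
  "motion": [
    {"xyz": [0, -40, 0], "twist": 0, "jaw": -1},
    {"xyz": [0, -90, 0], "twist": 0, "jaw": -1},
    {"xyz": [0, -140, 0], "twist": 0, "jaw": -1},
    {"xyz": [0, -190, 0], "twist": 0, "jaw": -1},
    {"xyz": [0, -240, 0], "twist": 0, "jaw": -1}
  ]
}}

```text
time: 8.18
ee_pos: [0.5116, 0.1336, 0.3241]
tcp_rot: [-180.0, 0.0, -172.6]
wrist_force: [0.1, -0.0, -1.9]
opening: 0.0188
grasp_force: 44.3
```

Call:
{"method": "apply_moves", "body": {
  "motion": [
    {"xyz": [0, -50, 0], "twist": 0, "jaw": -1},
    {"xyz": [0, -100, 0], "twist": 0, "jaw": -1},
    {"xyz": [0, -135, 0], "twist": 0, "jaw": -1},
    {"xyz": [2, -157, 0], "twist": 0, "jaw": -1},
    {"xyz": [2, -157, 0], "twist": 0, "jaw": -1}
  ]
}}

```text
time: 8.8
ee_pos: [0.5297, -0.0219, 0.324]
tcp_rot: [-180.0, -0.0, -172.7]
wrist_force: [0.3, -0.4, -1.9]
opening: 0.0187
grasp_force: 44.4
```

```bash
python3 - <<'E'
from h import *
o=sensors.get_obs();print(o['time'],o['ee_pos'],o['tcp_rot'],o['opening'],o['wrist_force'],o['q'])
im,d,p=snap('wrist','w3.png');snap('scene');snap('side')
K=p['mtx'];v,u=np.mgrid[0:400,0:640];x=(u-K[0][2])/K[0][0];y=(v-K[1][2])/K[1][1];r=np.hypot(x,y);s=np.tan(r)/np.maximum(r,1e-9)
c=np.stack([x*s*d,y*s*d,d],-1);R=cv2.Rodrigues(np.array(p['rvec']))[0];w=(c-np.array(p['tvec']).ravel())@R
np.save('/tmp/w3.npy',w)
m=(abs(w[...,2]-.112)<.003)&(d>0)&(r<1.4)&(w[...,0]<.6)&(w[...,1]<-.05)&(w[...,1]>-.2)&(w[...,0]>.45)
q=w[m];print(len(q),q.mean(0),q.min(0),q.max(0),np.argwhere(m).mean(0))
A=np.c_[2*q[:,:2],np.ones(len(q))];s=np.linalg.lstsq(A,(q[:,:2]**2).sum(1),rcond=None)[0];print(s[:2],np.sqrt(s[2]+s[0]**2+s[1]**2))
E
```

```text
8.8 [ 0.52972471 -0.02190316  0.32396413] [-1.79992294e+02 -2.14377090e-02 -1.72748891e+02] 0.0186932661007423 [ 0.32909133 -0.41035437 -1.89994229] [-2.36207799e+00  4.74088097e+00  1.84012046e+01  1.03680173e+02
 -1.11777650e-02 -9.61318690e+00]
666 [ 0.54311089 -0.13213192  0.11210575] [ 0.50808266 -0.16818497  0.10911059] [ 0.57900364 -0.09757682  0.11447467] [181.75375375 221.65465465]
[ 0.54353892 -0.13295969] 0.03357973401861859
```

View pics/w3.png

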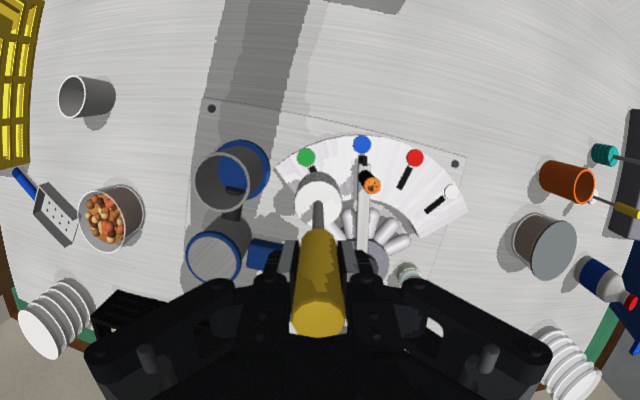

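The wrist view shows the pot mouth at (222,181), with the brush held vertically and its head at (318,197). The depth fit puts the rim centre at (0.5435, -0.133, 0.112).

Call:
{"method": "apply_moves", "body": {
  "motion": [
    {"xyz": [0, -50, 0], "twist": 0, "jaw": -1},
    {"xyz": [0, -90, 0], "twist": 0, "jaw": -1},
    {"xyz": [0.5, -112, 0], "twist": 0, "jaw": -1},
    {"xyz": [0.5, -112, 0], "twist": 0, "jaw": -1},
    {"xyz": [0.5, -112, 30], "twist": 0, "jaw": -1}
  ]
}}

```text
time: 9.57
ee_pos: [0.5448, -0.1304, 0.2959]
tcp_rot: [-179.9, 0.2, -172.6]
wrist_force: [0.1, -0.2, -2.1]
opening: 0.0186
grasp_force: 44.6
```

Call:
{"method": "apply_moves", "body": {
  "motion": [
    {"xyz": [0, 0, 30], "twist": 0, "jaw": -1},
    {"xyz": [0, 0, 60], "twist": 0, "jaw": -1},
    {"xyz": [0, 0, 85], "twist": 0, "jaw": -1},
    {"xyz": [0, 0, 100], "twist": 0, "jaw": -1},
    {"xyz": [0, 0, 105], "twist": 0, "jaw": -1}
  ]
}}

```text
time: 10.2
ee_pos: [0.5439, -0.1305, 0.1888]
tcp_rot: [180.0, -0.0, -172.5]
wrist_force: [0.1, 0.3, -0.6]
opening: 0.0189
grasp_force: 44.6
```

Call:
{"method": "apply_moves", "body": {
  "motion": [
    {"xyz": [0, -2, 3], "twist": 0, "jaw": -1},
    {"xyz": [0, -2, 5], "twist": 0, "jaw": -1},
    {"xyz": [0, -2, 5], "twist": 0, "jaw": -1}
  ]
}}

```text
time: 10.58
ee_pos: [0.5445, -0.1335, 0.1847]
tcp_rot: [-180.0, 0.0, -172.6]
wrist_force: [0.7, 0.3, -1.9]
opening: 0.0189
grasp_force: 44.6
```

Call:
{"method": "apply_moves", "body": {
  "motion": [
    {"xyz": [0, 0, 1.5], "twist": 0, "jaw": -1},
    {"xyz": [0, 0, 3], "twist": 0, "jaw": -1},
    {"xyz": [0, 0, 3], "twist": 0, "jaw": -1}
  ]
}}

```text
time: 10.95
ee_pos: [0.5451, -0.1335, 0.1845]
tcp_rot: [-179.9, 0.3, -172.6]
wrist_force: [-3.1, 1.5, 16.9]
opening: 0.0186
grasp_force: 46.5
```

The bristles are on the pot floor (16.9 N). Now the upstroke, the second stroke and the exit.

Call:
{"method": "apply_moves", "body": {
  "motion": [
    {"xyz": [0, 0, -30], "twist": 0, "jaw": -1},
    {"xyz": [0, 0, -65], "twist": 0, "jaw": -1},
    {"xyz": [0, 0, -95], "twist": 0, "jaw": -1},
    {"xyz": [0, 0, -105], "twist": 0, "jaw": -1},
    {"xyz": [0, 0, -105], "twist": 0, "jaw": -1}
  ]
}}

```text
time: 11.58
ee_pos: [0.5445, -0.1334, 0.2862]
tcp_rot: [-180.0, 0.0, -172.6]
wrist_force: [0.3, -0.9, -2.4]
opening: 0.0187
grasp_force: 44.6
```

Call:
{"method": "apply_moves", "body": {
  "motion": [
    {"xyz": [0, 0, 30], "twist": 0, "jaw": -1},
    {"xyz": [0, 0, 60], "twist": 0, "jaw": -1},
    {"xyz": [0, 0, 90], "twist": 0, "jaw": -1},
    {"xyz": [0, 0, 101], "twist": 0, "jaw": -1},
    {"xyz": [0, 0, 101], "twist": 0, "jaw": -1}
  ]
}}

```text
time: 12.2
ee_pos: [0.544, -0.1333, 0.1851]
tcp_rot: [180.0, -0.0, -172.6]
wrist_force: [0.4, 0.7, -1.8]
opening: 0.0189
grasp_force: 44.6
```

Call:
{"method": "apply_moves", "body": {
  "motion": [
    {"xyz": [0, 0, 1.5], "twist": 0, "jaw": -1},
    {"xyz": [0, 0, 3], "twist": 0, "jaw": -1},
    {"xyz": [0, 0, 3], "twist": 0, "jaw": -1}
  ]
}}

```text
time: 12.58
ee_pos: [0.5447, -0.1334, 0.1846]
tcp_rot: [-179.9, 0.2, -172.6]
wrist_force: [-3.0, 0.5, 15.5]
opening: 0.019
grasp_force: 46.3
```

Call:
{"method": "apply_moves", "body": {
  "motion": [
    {"xyz": [0, 0, -30], "twist": 0, "jaw": -1},
    {"xyz": [0, 0, -65], "twist": 0, "jaw": -1},
    {"xyz": [0, 0, -95], "twist": 0, "jaw": -1},
    {"xyz": [0, 0, -105], "twist": 0, "jaw": -1},
    {"xyz": [0, 0, -142], "twist": 0, "jaw": -1}
  ]
}}

```text
time: 13.2
ee_pos: [0.5439, -0.1332, 0.3221]
tcp_rot: [179.9, -0.2, -172.6]
wrist_force: [1.5, -0.4, -1.8]
opening: 0.0184
grasp_force: 44.5
```

Call:
{"method": "apply_moves", "body": {
  "motion": [
    {"xyz": [0, 30, 0], "twist": 0, "jaw": -1},
    {"xyz": [0, 75, 0], "twist": 0, "jaw": -1},
    {"xyz": [0, 125, 0], "twist": 0, "jaw": -1},
    {"xyz": [0, 175, 0], "twist": 0, "jaw": -1},
    {"xyz": [0, 225, 0], "twist": 0, "jaw": -1}
  ]
}}

```text
time: 13.82
ee_pos: [0.5149, 0.0912, 0.323]
tcp_rot: [-180.0, -0.1, -172.6]
wrist_force: [-0.2, 0.8, -2.3]
opening: 0.0186
grasp_force: 44.6
```

Call:
{"method": "apply_moves", "body": {
  "motion": [
    {"xyz": [0, 50, 0], "twist": 0, "jaw": -1},
    {"xyz": [0, 100, 0], "twist": 0, "jaw": -1},
    {"xyz": [0, 145, 0], "twist": 0, "jaw": -1},
    {"xyz": [-4.5, 181, 0], "twist": 0, "jaw": -1},
    {"xyz": [-4.5, 181, 0], "twist": 0, "jaw": -1}
  ]
}}

```text
time: 14.45
ee_pos: [0.4961, 0.272, 0.3222]
tcp_rot: [-180.0, -0.2, -172.4]
wrist_force: [0.1, 0.8, -2.1]
opening: 0.0186
grasp_force: 44.7
```

```bash
cat > jar.py <<'E'
from h import *
o=sensors.get_obs();print(o['time'],o['ee_pos'],o['tcp_rot'],o['opening'],o['wrist_force'])
im,d,p=snap('wrist','w4.png')
K=p['mtx'];v,u=np.mgrid[0:400,0:640];x=(u-K[0][2])/K[0][0];y=(v-K[1][2])/K[1][1];r=np.hypot(x,y);s=np.tan(r)/np.maximum(r,1e-9)
c=np.stack([x*s*d,y*s*d,d],-1);R=cv2.Rodrigues(np.array(p['rvec']))[0];w=(c-np.array(p['tvec']).ravel())@R
h=cv2.cvtColor(im,cv2.COLOR_RGB2HSV);org=cv2.inRange(h,(3,120,40),(18,255,255))>0
m=org&(abs(w[...,2]-.095)<.003)&(d>0)&(np.hypot(w[...,0]-.478,w[...,1]-.395)<.05)
q=w[m];print(len(q),q.mean(0),q.min(0),q.max(0),np.argwhere(m).mean(0))
A=np.c_[2*q[:,:2],np.ones(len(q))];s=np.linalg.lstsq(A,(q[:,:2]**2).sum(1),rcond=None)[0];print('jar',s[:2],np.sqrt(s[2]+s[0]**2+s[1]**2))
jp=w[org&(np.hypot(w[...,0]-.478,w[...,1]-.395)<.05)];print('top z',np.percentile(jp[:,2],[50,90,97]))
# brush head in hand: white pixels at known height band
e=o['ee_pos'];b=(np.hypot(w[...,0]-e[0],w[...,1]-e[1])<.03)&(d>0)&(w[...,2]>e[2]-.175)&(w[...,2]<e[2]-.11)
q=w[b];print('head',len(q),q.min(0),q.max(0),e[2]-.1676)
E
python3 jar.py
```

```text
14.45 [0.49605218 0.27196029 0.32219623] [-1.79958576e+02 -1.52743714e-01 -1.72421571e+02] 0.01863056081289363 [ 0.13689099  0.75162059 -2.11393557]
447 [0.47742413 0.39260633 0.09500396] [0.44950469 0.36568489 0.09205484] [0.50622077 0.42315766 0.09758249] [178.38702461 419.19239374]
jar [0.47787635 0.39408   ] 0.02668313835640045
top z [0.06179848 0.09506806 0.09599994]
head 1871 [0.47505816 0.25189722 0.15696863] [0.51483428 0.29200127 0.21168885] 0.1545962307844904
```

View pics/w4.png

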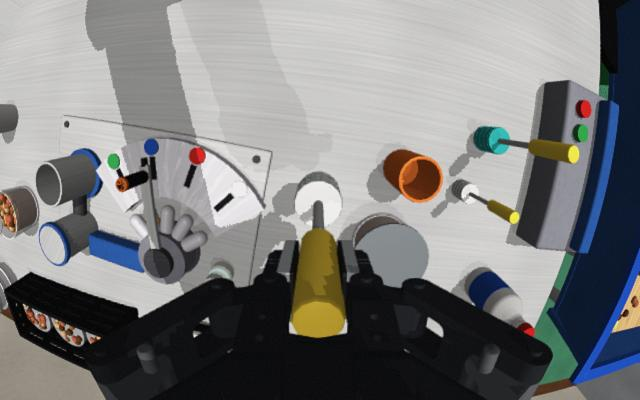

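The wrist view shows the empty jar mouth at (413,178), still upright, the lever at the blue tag (151,147), and the brush vertical. I'll move above the jar.

Call:
{"method": "apply_moves", "body": {
  "motion": [
    {"xyz": [0, 45, 0], "twist": 0, "jaw": -1},
    {"xyz": [0, 90, 0], "twist": 0, "jaw": -1},
    {"xyz": [1.5, 123, 0], "twist": 0, "jaw": -1},
    {"xyz": [1.5, 123, 0], "twist": 0, "jaw": -1},
    {"xyz": [1.5, 123, 0], "twist": 0, "jaw": -1}
  ]
}}

```text
time: 15.12
ee_pos: [0.4795, 0.3906, 0.324]
tcp_rot: [-180.0, -0.0, -172.6]
wrist_force: [-0.0, 0.4, -2.0]
opening: 0.0188
grasp_force: 44.8
```

```bash
python3 jar.py
```

```text
15.125 [0.47947452 0.39055043 0.32400451] [-1.79959865e+02 -2.43105770e-02 -1.72637799e+02] 0.01876861981030885 [-0.03309337  0.43327702 -2.04867326]
308 [0.4644459  0.39517063 0.09517476] [0.4492164  0.36664005 0.0921399 ] [0.4914389  0.42282039 0.09721411] [166.83116883 323.52272727]
jar [0.47755614 0.39464536] 0.026525256854590645
top z [0.03789995 0.09561574 0.09635066]
head 1868 [0.45880855 0.37050147 0.15896929] [0.49819271 0.41049389 0.21391389] 0.1564045097224965
```

Call:
{"method": "apply_moves", "body": {
  "motion": [
    {"xyz": [0, 4, 0], "twist": 0, "jaw": -1},
    {"xyz": [0, 4, 15], "twist": 0, "jaw": -1},
    {"xyz": [0, 4, 30], "twist": 0, "jaw": -1},
    {"xyz": [0, 4, 50], "twist": 0, "jaw": -1},
    {"xyz": [0, 4, 70], "twist": 0, "jaw": -1}
  ]
}}

```text
time: 15.8
ee_pos: [0.4789, 0.3951, 0.254]
tcp_rot: [180.0, 0.0, -172.6]
wrist_force: [-0.5, 0.5, -1.6]
opening: 0.0187
grasp_force: 44.9
```

Call:
{"method": "apply_moves", "body": {
  "motion": [
    {"xyz": [0, 0, 25], "twist": 0, "jaw": -1},
    {"xyz": [0, 0, 50], "twist": 0, "jaw": -1},
    {"xyz": [0, 0, 70], "twist": 0, "jaw": -1},
    {"xyz": [0, 0, 77], "twist": 0, "jaw": -1},
    {"xyz": [0, 0, 77], "twist": 0, "jaw": -1}
  ]
}}

```text
time: 16.42
ee_pos: [0.4787, 0.3953, 0.1775]
tcp_rot: [-180.0, -0.0, -172.6]
wrist_force: [-0.5, -0.6, -0.9]
opening: 0.0187
grasp_force: 44.8
```

Call:
{"method": "apply_moves", "body": {
  "motion": [
    {"xyz": [0, 0, 2], "twist": 0, "jaw": -1},
    {"xyz": [0, 0, 4], "twist": 0, "jaw": -1},
    {"xyz": [0, 0, 5], "twist": 0, "jaw": -1},
    {"xyz": [0, 0, 5.5], "twist": 0, "jaw": -1},
    {"xyz": [0, 0, 5.5], "twist": 0, "jaw": -1}
  ]
}}

```text
time: 17.05
ee_pos: [0.4788, 0.3958, 0.1726]
tcp_rot: [180.0, 0.1, -172.6]
wrist_force: [-1.1, -0.1, 5.6]
opening: 0.0189
grasp_force: 45.5
```

The brush is on the jar floor at the same height it was picked from. I'll release gently.

Call:
{"method": "apply_moves", "body": {
  "motion": [
    {"xyz": [0, 0, 0], "twist": 0, "jaw": -0.45},
    {"xyz": [0, 0, 0], "twist": 0, "jaw": -0.3},
    {"xyz": [0, 0, 0], "twist": 0, "jaw": 0},
    {"xyz": [0, 0, 0], "twist": 0, "jaw": 0.2},
    {"xyz": [0, 0, 0], "twist": 0, "jaw": 0.2}
  ]
}}

```text
time: 17.68
ee_pos: [0.4786, 0.3956, 0.1717]
tcp_rot: [-180.0, -0.0, -172.6]
wrist_force: [0.6, -0.3, 0.1]
opening: 0.0514
grasp_force: 0.0
```

Call:
{"method": "apply_moves", "body": {
  "motion": [
    {"xyz": [0, 0, -20], "twist": 0, "jaw": 0.2},
    {"xyz": [0, 0, -50], "twist": 0, "jaw": 0.2},
    {"xyz": [0, 0, -95], "twist": 0, "jaw": 0.2},
    {"xyz": [0, -40, -95], "twist": 0, "jaw": 0.2},
    {"xyz": [0, -90, -95], "twist": 0, "jaw": 0.2}
  ]
}}

```text
time: 18.3
ee_pos: [0.4904, 0.3062, 0.2671]
tcp_rot: [180.0, 0.0, -172.5]
wrist_force: [1.0, -0.2, -0.0]
opening: 0.051
grasp_force: 0.0
```

```bash
python3 - <<'E'
from h import *
o=sensors.get_obs();print(o['time'],o['ee_pos'],o['tcp_rot'],o['opening'],o['wrist_force'])
im,d,p=snap('wrist');D,dd,pd=snap('side')
h=cv2.cvtColor(D,cv2.COLOR_RGB2HSV)
m=cv2.inRange(h,(20,100,60),(34,255,255));m[:,:230]=0;m[:,258:]=0;m[:240]=0;m[285:]=0
v,u=np.nonzero(m);print('side handle',u.mean(),v.min(),v.max())
out=np.hstack([cv2.resize(im,(480,300)),cv2.resize(D[200:340,180:320],(300,300))]);cv2.imwrite('pics/w5.png',cv2.cvtColor(out,cv2.COLOR_RGB2BGR))
E
```

```text
18.3 [0.49036902 0.30615897 0.26705872] [ 1.79979783e+02  4.77100132e-02 -1.72496501e+02] 0.05103765832406603 [ 1.01501548 -0.16050969 -0.01259006]
side handle 242.64150943396226 248 275
```

View pics/w5.png

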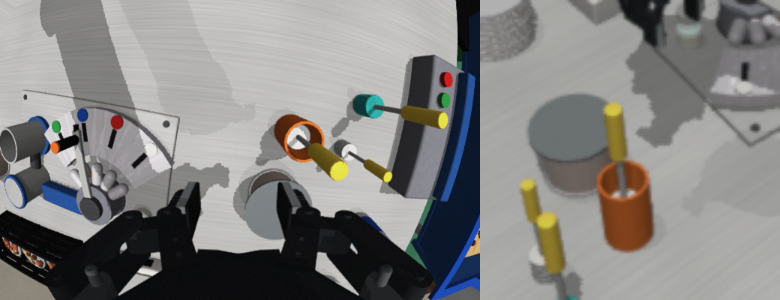

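The brush stands upright in the jar (wrist view (300,135), side crop (620,180)), and the lever is still at blue. Next I'll go back to the lever.

Call:
{"method": "apply_moves", "body": {
  "motion": [
    {"xyz": [0, -50, 0], "twist": 0, "jaw": 0.2},
    {"xyz": [0, -105, 0], "twist": 0, "jaw": 0.2},
    {"xyz": [0, -160, 0], "twist": 0, "jaw": 0.2},
    {"xyz": [2, -215, 0], "twist": 0, "jaw": 0.2},
    {"xyz": [4, -271, 0], "twist": 0, "jaw": 0.2}
  ]
}}

```text
time: 19.02
ee_pos: [0.5212, 0.0357, 0.2669]
tcp_rot: [180.0, 0.0, -172.6]
wrist_force: [-0.2, 0.4, -0.6]
opening: 0.0512
grasp_force: 0.0
```

Call:
{"method": "apply_moves", "body": {
  "motion": [
    {"xyz": [0, 0, 0], "twist": 0, "jaw": 0.2},
    {"xyz": [0, 0, 0], "twist": 0, "jaw": 0.2}
  ]
}}

```text
time: 19.27
ee_pos: [0.5213, 0.0374, 0.2668]
tcp_rot: [180.0, 0.0, -172.6]
wrist_force: [0.7, -0.6, -0.1]
opening: 0.0518
grasp_force: 0.0
```

Call:
{"method": "apply_moves", "body": {
  "motion": [
    {"xyz": [0, -1.5, 50], "twist": 0, "jaw": 0.2},
    {"xyz": [0, -1.5, 110], "twist": 0, "jaw": 0.2},
    {"xyz": [0, -1.5, 160], "twist": 0, "jaw": 0.2},
    {"xyz": [0, -1.5, 160], "twist": 0, "jaw": 0.2},
    {"xyz": [0, -1.5, 160], "twist": 0, "jaw": -1}
  ],
  "grip_force": 30
}}

```text
time: 19.9
ee_pos: [0.5222, 0.0366, 0.1091]
tcp_rot: [-180.0, 0.1, -172.5]
wrist_force: [0.9, -1.0, 0.6]
opening: 0.0342
grasp_force: 0.0
```

Call:
{"method": "apply_moves", "body": {
  "motion": [
    {"xyz": [0, 0, 0], "twist": 0, "jaw": -1},
    {"xyz": [0, 0, 0], "twist": 0, "jaw": -1},
    {"xyz": [0, 0, 0], "twist": 0, "jaw": -1}
  ]
}}

```text
time: 20.27
ee_pos: [0.5228, 0.0356, 0.1096]
tcp_rot: [-180.0, 0.3, -172.6]
wrist_force: [-0.4, -1.1, 6.9]
opening: 0.0174
grasp_force: 29.2
```

Call:
{"method": "apply_moves", "body": {
  "motion": [
    {"xyz": [-1.5, -19.4, 0], "twist": -0.15, "jaw": -1},
    {"xyz": [-5.8, -38.4, 0], "twist": -0.3, "jaw": -1},
    {"xyz": [-12.9, -56.5, 0], "twist": -0.45, "jaw": -1},
    {"xyz": [-12.9, -56.5, 0], "twist": -0.45, "jaw": -1},
    {"xyz": [-12.9, -56.5, 0], "twist": -0.45, "jaw": -1}
  ]
}}

```text
time: 20.9
ee_pos: [0.5431, -0.0188, 0.1096]
tcp_rot: [-179.9, 0.3, -146.8]
wrist_force: [0.2, 1.1, 7.0]
opening: 0.0176
grasp_force: 29.8
```

Call:
{"method": "apply_moves", "body": {
  "motion": [
    {"xyz": [0, 0, 0], "twist": 0, "jaw": -0.2},
    {"xyz": [0, 0, 0], "twist": 0, "jaw": 0},
    {"xyz": [0, 0, 0], "twist": 0, "jaw": 0},
    {"xyz": [0, 0, -40], "twist": 0, "jaw": 0},
    {"xyz": [0, 0, -90], "twist": 0, "jaw": 0}
  ]
}}

```text
time: 21.52
ee_pos: [0.5407, -0.0187, 0.1968]
tcp_rot: [179.9, -0.1, -146.8]
wrist_force: [1.6, -1.0, 0.1]
opening: 0.043
grasp_force: 0.0
```

Call:
{"method": "apply_moves", "body": {
  "motion": [
    {"xyz": [0, 0, -50], "twist": 0, "jaw": 0},
    {"xyz": [0, 0, -100], "twist": 0, "jaw": 0},
    {"xyz": [40, 20, -100], "twist": 0, "jaw": 0},
    {"xyz": [80, 40, -100], "twist": 0, "jaw": 0},
    {"xyz": [80, 40, -100], "twist": 0, "jaw": 0}
  ]
}}

```text
time: 22.15
ee_pos: [0.4506, -0.0293, 0.2979]
tcp_rot: [-179.9, 0.1, -146.8]
wrist_force: [0.7, -0.4, -0.6]
opening: 0.0427
grasp_force: 0.0
```

```bash
python3 - <<'E'
from h import *
o=sensors.get_obs();print(o['time'],o['ee_pos'],o['wrist_force'])
im,d,p=snap('wrist');D,dd,pd=snap('scene')
out=np.hstack([cv2.resize(im,(480,300)),cv2.resize(D[160:280,225:345],(300,300))]);cv2.imwrite('pics/w6.png',cv2.cvtColor(out,cv2.COLOR_RGB2BGR))
E
```

```text
22.15 [ 0.45064859 -0.02926939  0.29789038] [ 0.74089079 -0.44416567 -0.59102037]
```

View pics/w6.png

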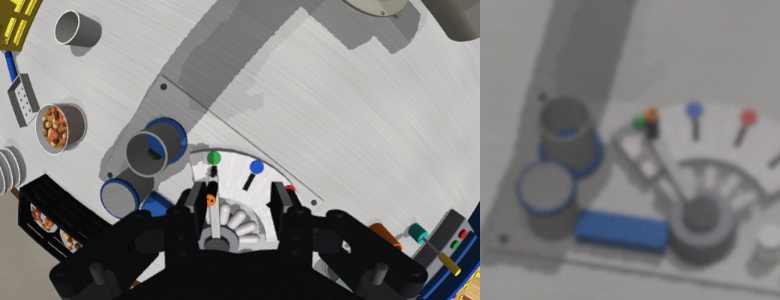

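The lever points at the green tag (213,158), and the arm is clear of everything.

```bash
python3 -c "
from workcell import bot
print(bot.job_done())"
```

```text
the job is handed in; nothing more can be done
None
```

I handed the job in at about 22 s: lever thrown to blue, pot brushed with two strokes to the bottom, brush set back upright in its orange jar, then lever thrown to green; no verdict was returned.

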